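# Line up the pantry tins and jars by height

## Task

Line up the two tins and the two lidded glass jars that stand along the front of the table in order of height on the four cork mats, one upright on the middle of each mat, with the tallest at the end of the row nearest the candle holder and the shortest at the end nearest the tin cup. Don't tip any of the four over, and leave the candle holder and the cup where they are.

Things in the scene. Friction and masses are not known exactly. Their poses are not given: they have to be found in the camera images.
- small_tin_mid (a point): Centre (36 mm up) of the smaller spice tin, the shortest of the four: upright round tin, brown, with a grey metal cap, 49 mm across, 72 mm high. z up. Weighs about 0.08 kg; grip round the body (below 55 mm above its foot).
- large_tin_mid (a point): Centre (52.5 mm up) of the larger tin, second shortest: upright round tin, red-brown, with a grey metal cap, 64 mm across, 105 mm high. z up. About 0.26 kg; grip round the body (below 88 mm above its foot).
- short_jar_mid (a point): Centre (71.5 mm up) of the shorter glass jar, second tallest: filled jar with a light grey screw lid, body 68 mm across, 143 mm high. The lid is the topmost 20 mm, 56 mm across. z up. About 0.45 kg; grip the lid or the body.
- tall_jar_mid (a point): Centre (86.5 mm up) of the taller glass jar, the tallest of the four: empty clear jar with a dark brown screw lid, body 66 mm across, 173 mm high. The lid is the topmost 20 mm, 56 mm across. z up. About 0.35 kg; grip the lid or the body.
- mat_a: One of four like round cork mats in a straight row, 95 mm apart, at one end; 82 mm across, 4 mm thick, fixed on a low dark wooden board (90 x 370 mm, 10 mm high). Origin: centre of its underside, so its top is 4 mm above (14 mm above the table).
- mat_b: One of four like round cork mats in a straight row, 95 mm apart, second, next to mat_a; 82 mm across, 4 mm thick, fixed on a low dark wooden board (90 x 370 mm, 10 mm high). Origin: centre of its underside, so its top is 4 mm above (14 mm above the table).
- mat_c: One of four like round cork mats in a straight row, 95 mm apart, third, next to mat_d; 82 mm across, 4 mm thick, fixed on a low dark wooden board (90 x 370 mm, 10 mm high). Origin: centre of its underside, so its top is 4 mm above (14 mm above the table).
- mat_d: One of four like round cork mats in a straight row, 95 mm apart, at the other end; 82 mm across, 4 mm thick, fixed on a low dark wooden board (90 x 370 mm, 10 mm high). Origin: centre of its underside, so its top is 4 mm above (14 mm above the table).
- candle_holder: Loose candle holder: grey tin saucer 88 mm wide with a finger ring and a candle stub, 63 mm high in all. It stands on the table behind and outside one end of the row of mats (either end), about 120 mm from that end mat's centre, and so marks that end. Origin on the table, within 15 mm of the saucer's centre.
- tin_cup: Loose grey tin cup with a strap handle, 68 mm wide, 62 mm high, on the table likewise behind and outside the other end of the row of mats. Origin: middle of its underside, on the table.
Mind the look-alikes: they are no part of the job. What is shaped like the part that bears large_tin_mid but orange is not meant.

How it is judged:
At the end, for the whole second after the job is handed in: Each of the two tins and two jars stands upright (within 0.08 rad) and at rest on its own cork mat, its axis within 15 mm of the mat's centre and its height within 5 mm of standing on the mat; counted from the candle holder's end the order is tall jar, short jar, large tin, small tin (((horizontal distance between candle_holder and mat_a below 0.2 m and horizontal distance between small_tin_mid and mat_d below 0.015 m and horizontal distance between large_tin_mid and mat_c below 0.015 m and horizontal distance between short_jar_mid and mat_b below 0.015 m and horizontal distance between tall_jar_mid and mat_a below 0.015 m) or (not (horizontal distance between candle_holder and mat_a below 0.2 m) and horizontal distance between small_tin_mid and mat_a below 0.015 m and horizontal distance between large_tin_mid and mat_b below 0.015 m and horizontal distance between short_jar_mid and mat_c below 0.015 m and horizontal distance between tall_jar_mid and mat_d below 0.015 m)) and angle between each of small_tin_mid, large_tin_mid, short_jar_mid, tall_jar_mid's own z axis and vertical below 0.08 rad and height (world z) of small_tin_mid between 0.045 and 0.055 m and linear speed of each of small_tin, large_tin, short_jar, tall_jar below 0.02 m/s and height (world z) of large_tin_mid between 0.0615 and 0.0715 m and height (world z) of short_jar_mid between 0.0805 and 0.0905 m and height (world z) of tall_jar_mid between 0.0955 and 0.1055 m); the robot touches nothing.
It fails at once if a tin or jar is tipped over (more than 0.7 rad) (angle between any of small_tin_mid, large_tin_mid, short_jar_mid, tall_jar_mid's own z axis and vertical above 0.7 rad).
It fails at once if the candle holder or the tin cup is shifted by more than 25 mm (distance of any of candle_holder, tin_cup from where it was at the start of the episode above 0.025 m).
It also fails if it takes over 99 s, if anything falls off the work surface, if the arm or the gripper's body presses on something with over 40 N, if the wrist force passes 120 N, or if a joint passes its speed limit or range.

## Robot

A 7-joint arm with a two-finger parallel gripper is mounted at the origin on a cart in front of the work surface, level with it; the furniture and walls round the work are solid. World frame = base frame: x ahead of the robot, y to its left, z up, the work surface at z = 0. Lengths are in m, angles in rad, forces in N, time in s.
With the tool pointing down it reaches from about 0.4 to 0.85 m from the base axis. Payload 4.5 kg.
Tool frame: the origin (TCP) lies on the centre line of the jaws, within the pads' length; the fingertips stand 14 mm ahead of it and the grasp point (between the pads) lies 5 mm behind it (r.tcp_to_tips is the z of the fingertips in the tool frame, in m); z points along the fingers, y is the direction in which the jaws open and shut (so a half turn about z gives the same grasp; the last joint's range is limited). The gripper opens to 88 mm and grips with 3 to 60 N. Pads are 18 mm wide; open, the fingers measure 123 mm over their backs; the gripper's body (75 mm by 187 mm) begins 45 mm behind the grasp point.
Start: joints at [-1.284, 0.689, -0.195, 1.565, 0.157, 0.902, -0.215], TCP at [0.156, 0.605, 0.253] pointing down, gripper open.
Joint ranges: [-3.01, 3.01], [-0.46, 2.08], [-1.47, 1.51], [0.13, 2.56], [-1, 4.14], [0.04, 2.09], [-2.66, 2.66]. Speed limits (rad/s): [2.57, 2.57, 3.14, 3.14, 3.14, 3.14, 3.14].

## Interface

Orientations are given as a unit quaternion [x, y, z, w].
In Python, from plant import r, viewer gives the robot as it stands.
- The arm moves only by the shell command python3 -m inch 'ROWS' [FORCE]. ROWS is JSON, a list of rows, each a list of 3 entries, a list of its own where there are three numbers: the closure, from 0 (fully open) to 1 (shut), then the shift along the tool's x, y, z in cm, then the turn about the tool's z in degrees. In form: [[fingers, [x, y, z], yaw], ...]. A call has 1 to 20 rows; each row is the pose to reach, as a shift and turn from the pose commanded when the call began, along the tool's axes at that moment; what a row does not reach only later rows make up. A row lasts 1/10 s, in which the tool goes at most 50 mm and 8.59 degrees, less where a joint would pass 70% of its speed; a pose out of reach is approached as far as the arm can. A call with a gripper value outside its range is refused whole. The fingers move at their own pace and stop on an object; FORCE is the grip in N (left out, the last holds). Time passes only in rows, so rows that repeat a pose let the fingers close. It gives the time, the measured TCP pose, the force and the opening at its end, in the units of the state.
- r.get_state(): the state, without advancing time (a new reading comes with each control period).
- viewer.snapshot(name): name is "scene" or "top" or "wrist"; returns the picture (480x640x3 uint8, red, green, blue); there is no depth.
- viewer.camera_params(name): a dict with "intrinsics" (3x3 intrinsics, pixels), "world_to_cam" (4x4, takes a point from world to camera coordinates). Camera axes: x right, y up, looking along -z (the intrinsics and any distortion apply to the point x, -y, -z); pixel columns grow to the right and rows downward; lengths in m; the calibration is good to about 2 mm. The wrist camera is an equidistant fisheye: a pixel r from the principal point sees the ray r / f radians off the axis. A picture is of the moment at which its call begins: read the wrist's pose just before it. camera_params takes no time and is no camera call; for the wrist camera it gives the pose at the moment of the call.
- r.finish_job(): hands the job in, once; it reports no verdict.
Trained networks look in the newest picture that a camera, given by its name, has taken for a name from the list of things; names that differ only in an ending like _2 or _b are one class to them, and where a whole thing is asked for, a point or a joint stands for the part that bears it (a point fixed in the world has none). Each returns a list of dicts, best first, with "p" (0 to 1); they miss things now and then, are a little off and sometimes report something else, mostly with a low value. They report only what shows in the picture. A call takes as long as a camera call. They do not tell look-alikes from the thing itself.
- viewer.outline_of(camera, name): "pixels" (480x640 bool, what is visible of it) and "bbox" ([left, top, width, height] in pixels, round what is visible of it).
The state is a dict: "clock": time; "q": joint angles; "qd": joint speeds; "joint_torque": joint torques, N m; "tool_pos": TCP position; "eef_rot": TCP orientation; "contact_force": force on the tool from outside, world axes, zero at the start; "moment": the same for the moment, N m; "opening": opening from 0.0 (shut) to 1.0 (fully open).
Only numpy, scipy, OpenCV 4.12 (cv2) and the standard library are available. Lean on these libraries where they do the work, as an engineer would, in place of code of your own. Each camera call takes 0.05 s, during which the arm holds its last target.

## Working session

There is one attempt and no reset: what is moved stays moved. The work goes in short steps, Python scripts to look and compute and a shell command to move; the robot and the scene stay as the last step left them, time stands still between calls to the robot, and variables do not carry over. Pictures are saved under pics/ and viewed, and the job is handed in when it is done.

```bash
mkdir -p pics; ls; python3 - <<'E'
from plant import r, viewer
import cv2
s=r.get_state();print(s['clock'],s['tool_pos'],s['eef_rot'],s['opening'],r.tcp_to_tips)
for n in ['scene','top','wrist']:
    im=viewer.snapshot(n);cv2.imwrite(f'pics/{n}0.png',im[:,:,::-1])
    p=viewer.camera_params(n);print(n,p)
E
```

```text
pics
0.0 [0.15621846 0.60454259 0.25192127] [ 1.26010621e-01  9.92028476e-01 -9.08124580e-04 -4.56799092e-05] 0.9994887474725007 0.014
scene {'intrinsics': array([[459.93331989,   0.        , 322.57956624],
       [  0.        , 459.93331989, 247.9085527 ],
       [  0.        ,   0.        ,   1.        ]]), 'world_to_cam': array([[ 0.54975128, -0.83532729,  0.00136   , -0.45513341],
       [ 0.44104742,  0.29164702,  0.84877511, -0.25225731],
       [-0.70940165, -0.46601538,  0.52875227, -0.8474791 ],
       [ 0.        ,  0.        ,  0.        ,  1.        ]])}
top {'intrinsics': array([[439.39764148,   0.        , 324.32718095],
       [  0.        , 439.39764148, 247.25311005],
       [  0.        ,   0.        ,   1.        ]]), 'world_to_cam': array([[-3.22434378e-03, -9.99802830e-01,  1.95934791e-02,
        -1.91465532e-01],
       [ 9.81692278e-01,  5.66826401e-04,  1.90472964e-01,
        -5.35764336e-01],
       [-1.90446514e-01,  1.98489174e-02,  9.81496890e-01,
        -1.16550414e+00],
       [ 0.00000000e+00,  0.00000000e+00,  0.00000000e+00,
         1.00000000e+00]])}
wrist {'intrinsics': array([[371.64829954,   0.        , 323.96575025],
       [  0.        , 371.64829954, 240.91258914],
       [  0.        ,   0.        ,   1.        ]]), 'world_to_cam': array([[ 0.25091061,  0.96800881, -0.00167558, -0.62373208],
       [-0.92087296,  0.23815858, -0.30866403,  0.04228355],
       [-0.29839045,  0.07899007,  0.95116965, -0.39093217],
       [ 0.        ,  0.        ,  0.        ,  1.        ]])}
```

View pics/scene0.png

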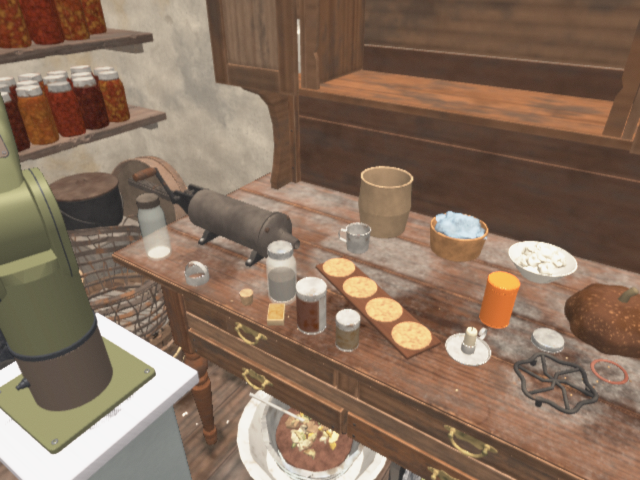

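View pics/top0.png

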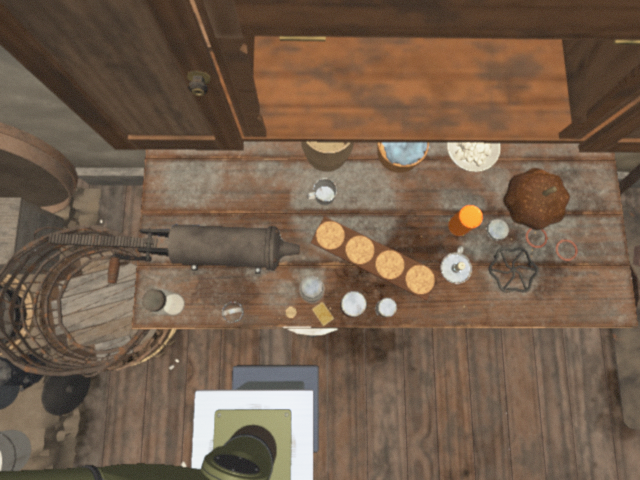

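View pics/wrist0.png

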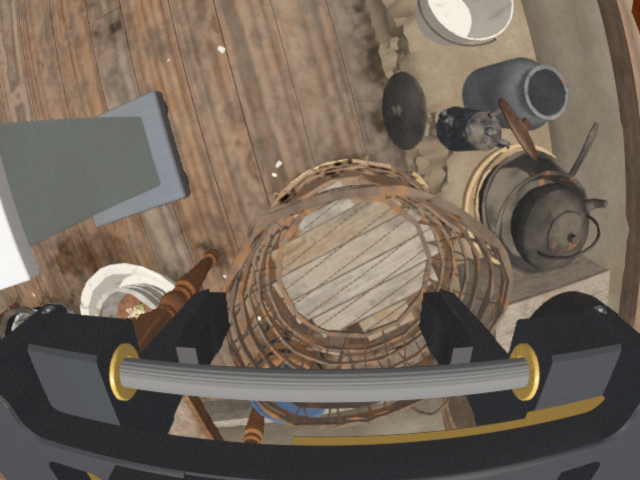

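The tall jar has a dark lid and stands at the far left, at scene (152,225). The short jar is at (282,270), the red-brown tin at (311,305) and the small tin at (347,330). The candle is at the right end, at top (456,268), and the cup is behind the left end, at top (325,190). Next I'll measure positions by fitting silhouettes to the outlines.

```bash
cat > h.py <<'E'
import numpy as np, cv2
from scipy.optimize import minimize
from plant import r, viewer
def proj(P,cam):
    p=viewer.camera_params(cam);c=np.c_[P,np.ones(len(P))]@p['world_to_cam'].T
    K=p['intrinsics'];x,y,z=c[:,0],-c[:,1],-c[:,2]
    return np.c_[K[0,0]*x/z+K[0,2],K[1,1]*y/z+K[1,2]]
def ray(u,v,z,cam):
    p=viewer.camera_params(cam);K=p['intrinsics'];T=p['world_to_cam']
    d=np.array([(u-K[0,2])/K[0,0],-(v-K[1,2])/K[1,1],-1]);R=T[:3,:3];o=-R.T@T[:3,3];d=R.T@d
    return o+d*(z-o[2])/d[2]
def circ(x,y,z,rad,n=40):
    a=np.linspace(0,2*np.pi,n);return np.c_[x+rad*np.cos(a),y+rad*np.sin(a),np.full(n,z)]
def fit(mask,prof,xy0,cam,z0=0):
    # prof: list of (z,rad); fit the convex hull outline
    def cost(p):
        P=np.vstack([circ(p[0],p[1],z0+z,rr) for z,rr in prof])
        h=cv2.convexHull((proj(P,cam)*16).astype(np.int32))
        m=np.zeros((480,640),np.uint8);cv2.fillPoly(m,[h],1,shift=4);m=m>0
        return 1-(m&mask).sum()/max(1,(m|mask).sum())
    s=np.array([[0,0],[.015,0],[0,.015]])+np.array(xy0)
    q=minimize(cost,xy0,method='Nelder-Mead',options=dict(initial_simplex=s,xatol=2e-4,fatol=1e-5))
    return q.x,1-q.fun
PROF=dict(small_tin_mid=[(0,.0245),(.072,.0245)],large_tin_mid=[(0,.032),(.105,.032)],
 short_jar_mid=[(0,.034),(.115,.034),(.123,.028),(.143,.028)],tall_jar_mid=[(0,.033),(.14,.033),(.153,.028),(.173,.028)])
E
python3 - <<'E'
from h import *
for cam in ['top','scene']:
    viewer.snapshot(cam)
    for n in list(PROF)+['mat_a','candle_holder','tin_cup']:
        for o in viewer.outline_of(cam,n)[:6]:
            b=o['bbox'];m=np.array(o['pixels']);out=''
            pr=PROF.get(n,[(.004,.041)] if n=='mat_a' else [(0,.044)] if n[0]=='c' else [(0,.034),(.062,.034)])
            z0=.01 if n=='mat_a' else 0
            if o['p']>.2:
                xy0=ray(b[0]+b[2]/2,b[1]+b[3]/2,z0+pr[-1][0]/2,cam)[:2]
                q,i=fit(m,pr,xy0,cam,z0);out=(q.round(4),round(i,3))
            print(cam,n,round(o['p'],2),b,m.sum(),out)
E
```

```text
top small_tin_mid 0.83 [375.9, 299.7, 20.8, 14.6] 335 (array([ 0.3688, -0.3587]), np.float64(0.952))
top small_tin_mid 0.36 [298.6, 275.4, 28.4, 28.6] 523 (array([ 0.427 , -0.1566]), np.float64(0.627))
top large_tin_mid 0.71 [336.5, 292.0, 28.7, 26.4] 513 (array([ 0.3766, -0.2652]), np.float64(0.897))
top short_jar_mid 0.6 [297.0, 277.3, 28.6, 27.2] 578 (array([ 0.4157, -0.157 ]), np.float64(0.912))
top tall_jar_mid 0.7 [138.1, 290.0, 48.8, 28.9] 917 (array([0.3817, 0.2274]), np.float64(0.862))
top mat_a 0.75 [404.7, 264.6, 29.2, 27.1] 638 (array([ 0.4515, -0.4639]), np.float64(0.938))
top mat_a 0.7 [376.2, 249.9, 30.6, 30.6] 672 (array([ 0.4932, -0.3799]), np.float64(0.965))
top mat_a 0.64 [315.8, 220.4, 30.4, 26.3] 603 (array([ 0.5777, -0.2102]), np.float64(0.928))
top mat_a 0.59 [343.7, 237.0, 28.2, 28.2] 608 (array([ 0.537 , -0.2947]), np.float64(0.92))
top candle_holder 0.78 [440.7, 247.5, 34.5, 34.5] 723 (array([ 0.4878, -0.5759]), np.float64(0.901))
top tin_cup 0.6 [301.5, 175.8, 37.1, 29.4] 566 (array([ 0.7021, -0.1927]), np.float64(0.821))
scene small_tin_mid 0.86 [333.4, 30
[... 568 characters left out ...]
float64(0.867))
scene mat_a 0.98 [364.5, 297.9, 37.4, 23.6] 667 (array([ 0.4946, -0.3797]), np.float64(0.915))
scene mat_a 0.96 [323.1, 260.0, 31.6, 15.6] 513 (array([ 0.5783, -0.2108]), np.float64(0.962))
scene mat_a 0.86 [345.2, 276.5, 31.6, 19.5] 579 (array([ 0.5352, -0.295 ]), np.float64(0.949))
scene mat_a 0.73 [391.5, 321.7, 40.1, 27.3] 913 (array([ 0.4499, -0.4649]), np.float64(0.977))
scene candle_holder 0.83 [444.2, 327.1, 47.7, 39.3] 1306 (array([ 0.4903, -0.5721]), np.float64(0.843))
scene candle_holder 0.22 [265.9, 244.5, 30.6, 60.7] 1751 (array([ 0.4886, -0.1009]), np.float64(0.317))
scene tin_cup 0.85 [340.7, 220.3, 28.9, 32.5] 693 (array([ 0.7054, -0.1895]), np.float64(0.843))
```

```bash
cat >> h.py <<'E'
from scipy.spatial.transform import Rotation as Ro
def shift(*pts):
    s=r.get_state();R=Ro.from_quat(s['eef_rot']);p=np.array(s['tool_pos']);y=R.as_matrix()[:,1]
    print('clock',round(s['clock'],2),'tcp',p.round(4),'jaw az',round(np.degrees(np.arctan2(y[1],y[0])),2),'tilt',np.round(np.degrees(R.as_matrix()[:2,2]),2),'open',round(s['opening'],3),'F',np.round(s['contact_force'],1))
    for t in pts: print(t,'-> cm',(R.inv().apply(np.array(t)-p)*100).round(2))
E
python3 - <<'E'
from h import *
shift([.4,.4,.33],[.5,0.1,.33],[.45,-.25,.33],[.37,-.36,.33])
a=np.array([[.578,-.2105],[.536,-.295],[.494,-.380],[.4507,-.4645]]);print(np.diff(a,axis=0),np.linalg.norm(np.diff(a,axis=0),axis=1))
E
```

```text
clock 0.95 tcp [0.1563 0.6052 0.2528] jaw az 75.52 tilt [0.   0.01] open 0.998 F [-0.3 -0.4  0. ]
[0.4, 0.4, 0.33] -> cm [-28.73 -13.77  -7.72]
[0.5, 0.1, 0.33] -> cm [-45.91 -40.31  -7.73]
[0.45, -0.25, 0.33] -> cm [-49.82 -75.45  -7.73]
[0.37, -0.36, 0.33] -> cm [-44.83 -88.1   -7.73]
[[-0.042  -0.0845]
 [-0.042  -0.085 ]
 [-0.0433 -0.0845]] [0.09436233 0.09481034 0.09494809]
```

```bash
python3 -m inch '[[0,[0,0,-7],0],[0,[-10,-4,-7.7],0],[0,[-20,-9,-7.7],0],[0,[-28.7,-13.8,-7.7],0],[0,[-33,-20,-7.7],10],[0,[-37,-27,-7.7],20],[0,[-42,-34,-7.7],30],[0,[-45.9,-40.3,-7.7],40],[0,[-47,-45,-7.7],45],[0,[-48,-50,-7.7],50],[0,[-48.5,-55,-7.7],55],[0,[-49,-60,-7.7],60],[0,[-49.4,-65,-7.7],65],[0,[-49.6,-70,-7.7],70],[0,[-49.8,-75,-7.7],75.5],[0,[-48,-80,-7.7],75.5],[0,[-46.5,-84,-7.7],75.5],[0,[-44.8,-88.1,-7.7],75.5],[0,[-44.8,-88.1,-7.7],75.5],[0,[-44.8,-88.1,-7.7],75.5]]' 20; python3 -c "
from h import *
shift([.3695,-.3592,.15])"
```

```text
clock: 2.95
tool_pos: [0.3974, -0.244, 0.3296]
eef_rot: [0.707, 0.707, 0.0, 0.0]
contact_force: [1.4, -0.4, -0.4]
opening: 1.002
clock 2.95 tcp [ 0.3974 -0.244   0.3296] jaw az 0.04 tilt [ 0.05 -0.  ] open 1.002 F [ 1.4 -0.4 -0.4]
[0.3695, -0.3592, 0.15] -> cm [-11.51  -2.82  17.96]
```

```bash
python3 -m inch '[[0,[-3.8,-2.8,0],0],[0,[-7.6,-2.8,0],0],[0,[-11.5,-2.8,0],0],[0,[-11.5,-2.8,0],0],[0,[-11.5,-2.8,0],0]]'; python3 - <<'E'
from h import *
shift([.3695,-.3592,.15])
im=viewer.snapshot('wrist');cv2.imwrite('pics/w1.png',im[:,:,::-1])
E
```

```text
clock: 3.45
tool_pos: [0.3698, -0.3575, 0.3291]
eef_rot: [0.708, 0.707, 0.0, -0.0]
contact_force: [0.5, 0.3, -0.1]
opening: 1.0
clock 3.45 tcp [ 0.3698 -0.3575  0.3291] jaw az -0.07 tilt [-0.01  0.03] open 1.0 F [ 0.5  0.3 -0.1]
[0.3695, -0.3592, 0.15] -> cm [-0.18 -0.02 17.91]
```

View pics/w1.png

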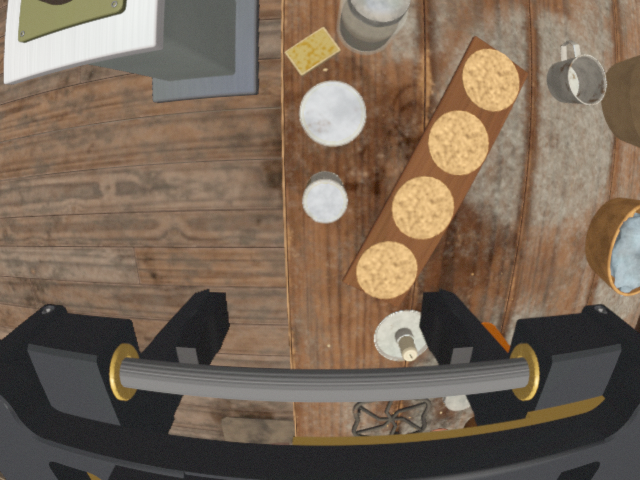

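Wrist view: small tin cap at (325,200), large tin cap at (333,113), jar partly visible at the top (373,20), and all four mats visible. I'll fit these in the fisheye view as a cross-check.

```bash
cat >> h.py <<'E'
_p0=proj
def proj(P,cam):
    if cam!='wrist': return _p0(P,cam)
    p=viewer.camera_params(cam);c=np.c_[P,np.ones(len(P))]@p['world_to_cam'].T
    K=p['intrinsics'];x,y,z=c[:,0],-c[:,1],-c[:,2];rho=np.hypot(x,y);th=np.arctan2(rho,z)
    return np.c_[K[0,0]*th*x/rho+K[0,2],K[1,1]*th*y/rho+K[1,2]]
def wfit(n,guesses,cam='wrist'):
    pr=[(.004,.041)] if n[:3]=='mat' else PROF[n];z0=.01 if n[:3]=='mat' else 0
    for o in viewer.outline_of(cam,n)[:6]:
        if o['p']<.3: continue
        m=np.array(o['pixels']);b=o['bbox'];c=np.array([b[0]+b[2]/2,b[1]+b[3]/2])
        g=min(guesses,key=lambda g:np.linalg.norm(proj(np.array([[g[0],g[1],z0+pr[-1][0]/2]]),cam)[0]-c))
        q,i=fit(m,pr,np.array(g),cam,z0);print(n,round(o['p'],2),q.round(4),'iou',round(i,3))
G=dict(small_tin_mid=[(.3695,-.359)],large_tin_mid=[(.377,-.266)],short_jar_mid=[(.42,-.155)],tall_jar_mid=[(.379,.224)],mat_a=[(.578,-.2105),(.536,-.295),(.494,-.380),(.4507,-.4645)])
E
python3 - <<'E'
from h import *
for n in ['small_tin_mid','large_tin_mid','short_jar_mid','mat_a']: wfit(n,G[n])
E
```

```text
small_tin_mid 0.57 [ 0.3708 -0.3573] iou 0.946
small_tin_mid 0.51 [ 0.3695 -0.359 ] iou 0.0
large_tin_mid 0.76 [ 0.3784 -0.2645] iou 0.954
large_tin_mid 0.55 [ 0.377 -0.266] iou 0.0
short_jar_mid 0.76 [ 0.4196 -0.1519] iou 0.963
mat_a 0.88 [ 0.5378 -0.2915] iou 0.955
mat_a 0.75 [ 0.4957 -0.3767] iou 0.977
mat_a 0.74 [ 0.4528 -0.4613] iou 0.967
mat_a 0.56 [ 0.5804 -0.2076] iou 0.962
```

```bash
python3 -m inch '[[0,[0,0,5],0],[0,[0,0,10],0],[0,[0,0,15],0],[0,[0,0,19],0],[0,[0,0,22],0],[0,[0,0,25],0],[0,[0,0,27],0],[0,[0,0,28.5],0],[0,[0,0,29.3],0],[0,[0,0,29.3],0],[0.2,[0,0,29.3],0],[0.6,[0,0,29.3],0],[0.8,[0,0,29.3],0],[0.8,[0,0,29.3],0],[0.8,[0,0,29.3],0],[0.8,[0,0,29.3],0],[0.8,[0,0,29.3],0]]' 15; python3 -c "
from h import *
shift([.5787,-.2095,.2],[.5787,-.2095,.05])
im=viewer.snapshot('wrist');cv2.imwrite('pics/w2.png',im[:,:,::-1])"
```

```text
clock: 5.4
tool_pos: [0.3702, -0.3573, 0.0366]
eef_rot: [0.707, 0.707, 0.0, 0.0]
contact_force: [0.1, 0.5, 3.0]
opening: 0.542
clock 5.4 tcp [ 0.3702 -0.3573  0.0366] jaw az 0.02 tilt [ 0.02 -0.01] open 0.542 F [0.1 0.5 3. ]
[0.5787, -0.2095, 0.2] -> cm [ 14.77  20.86 -16.33]
[0.5787, -0.2095, 0.05] -> cm [14.78 20.85 -1.33]
```

View pics/w2.png

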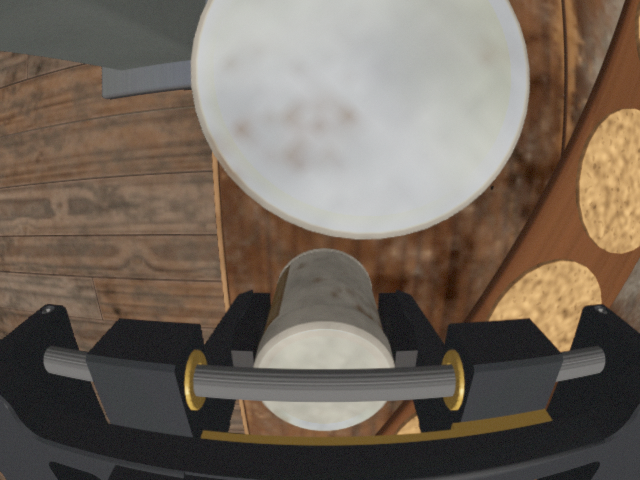

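```bash
python3 -m inch '[[0.8,[0,0,-2],0],[0.8,[0,0,-6],0],[0.8,[0,0,-11],0],[0.8,[0,0,-16],0],[0.8,[0,0,-20],0],[0.8,[2.5,3.5,-20],0],[0.8,[5,7,-20],0],[0.8,[7.5,10.5,-20],0],[0.8,[10,14,-20],0],[0.8,[12.5,17.5,-20],0],[0.8,[14.7,20.85,-20],0],[0.8,[14.7,20.85,-20],0],[0.8,[14.7,20.85,-20],0],[0.8,[14.7,20.85,-20],0]]' 15; python3 -c "
from h import *
shift([.5787,-.2095,.053])
im=viewer.snapshot('wrist');cv2.imwrite('pics/w3.png',im[:,:,::-1])
im=viewer.snapshot('scene');cv2.imwrite('pics/s3.png',im[:,:,::-1])"
```

```text
clock: 6.85
tool_pos: [0.5769, -0.2114, 0.236]
eef_rot: [0.708, 0.707, -0.001, -0.001]
contact_force: [-1.2, -0.6, -1.5]
opening: 0.543
clock 6.85 tcp [ 0.5769 -0.2114  0.236 ] jaw az -0.1 tilt [-0.12 -0.04] open 0.543 F [-1.2 -0.6 -1.5]
[0.5787, -0.2095, 0.053] -> cm [ 0.21  0.22 18.3 ]
```

View pics/w3.png

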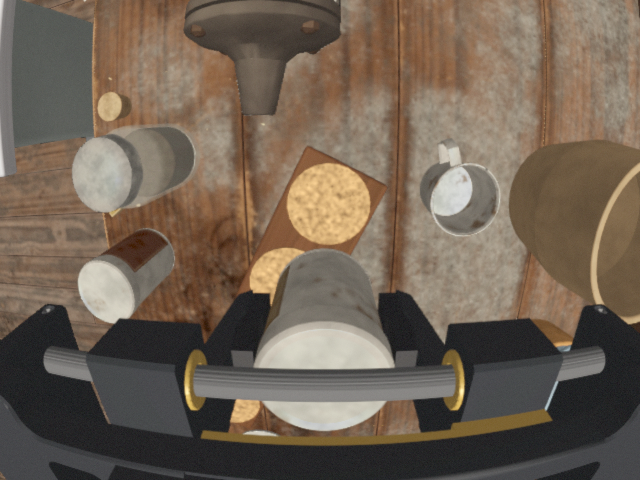

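View pics/s3.png

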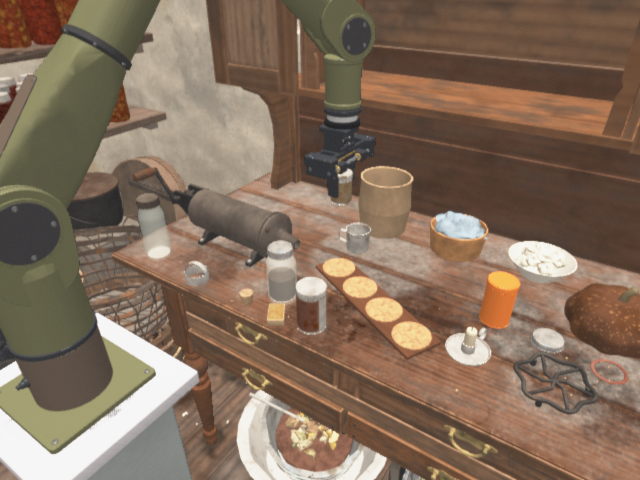

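```bash
python3 -c "
from h import *
for u,v in [(362,222),(386,236),(411,222)]: print(ray(u,v,0,'scene'))
for u,v in [(361,178),(386,187),(411,180)]: print('rim z=.15',ray(u,v,.15,'scene'))
for u,v in [(295,247)]: print('nozzle',ray(u,v,.1,'top'), ray(298,240,.1,'scene'))
for z in (.12,.15,.18):print('crock front top edge',ray(328,168,z,'top'))
"
```

```text
[ 0.83740921 -0.13518071  0.        ]
[ 0.80259454 -0.23263463  0.        ]
[ 0.91849801 -0.25772816  0.        ]
rim z=.15 [ 0.81558961 -0.13618234  0.15      ]
rim z=.15 [ 0.79984781 -0.22163052  0.15      ]
rim z=.15 [ 0.87989648 -0.25827435  0.15      ]
nozzle [ 0.52710522 -0.11313848  0.1       ] [ 0.51286279 -0.13714094  0.1       ]
crock front top edge [ 0.74177955 -0.20151775  0.12      ]
crock front top edge [ 0.73013773 -0.20062743  0.15      ]
crock front top edge [ 0.7184959  -0.19973711  0.18      ]
```

```bash
python3 -c "
from h import *
p=viewer.camera_params('wrist')['world_to_cam'];o=-p[:3,:3].T@p[:3,3];print(o-r.get_state()['tool_pos'])
for u,v in [(285,20),(260,112)]:
  for z in (.06,.1,.14):
    # fisheye ray
    K=viewer.camera_params('wrist')['intrinsics'];a=np.array([u-K[0,2],v-K[1,2]]);th=np.hypot(*a)/K[0,0];a/=np.hypot(*a)
    d=p[:3,:3].T@np.array([np.sin(th)*a[0],-np.sin(th)*a[1],-np.cos(th)]);print(u,v,o+d*(z-o[2])/d[2])
"
```

```text
[0.00062651 0.07998046 0.1317075 ]
285 20 [ 0.54566616 -0.0424675   0.06      ]
285 20 [ 0.54981475 -0.05406084  0.1       ]
285 20 [ 0.55396335 -0.06565417  0.14      ]
260 112 [ 0.52467714 -0.12062345  0.06      ]
260 112 [ 0.53155088 -0.12206926  0.1       ]
260 112 [ 0.53842462 -0.12351508  0.14      ]
```

```bash
python3 -m inch '[[0.8,[0.1,0.1,5],0],[0.8,[0.1,0.1,9],0],[0.8,[0.1,0.1,12],0],[0.8,[0.1,0.1,14.5],0],[0.8,[0.1,0.1,16],0],[0.8,[0.1,0.1,17],0],[0.8,[0.1,0.1,17.3],0],[0.8,[0.1,0.1,17.3],0],[0.8,[0.1,0.1,17.3],0],[0.8,[0.1,0.1,17.3],0]]' 15; python3 -c "
from h import *
shift([.5787,-.2095,.051])
im=viewer.snapshot('wrist');cv2.imwrite('pics/w4.png',im[:,:,::-1])"
```

```text
clock: 7.95
tool_pos: [0.5802, -0.2094, 0.0644]
eef_rot: [0.707, 0.707, 0.0, 0.001]
contact_force: [-0.7, 0.2, -0.5]
opening: 0.54
clock 7.95 tcp [ 0.5802 -0.2094  0.0644] jaw az 0.02 tilt [ 0.1  -0.03] open 0.54 F [-0.7  0.2 -0.5]
[0.5787, -0.2095, 0.051] -> cm [-0.01 -0.15  1.34]
```

View pics/w4.png

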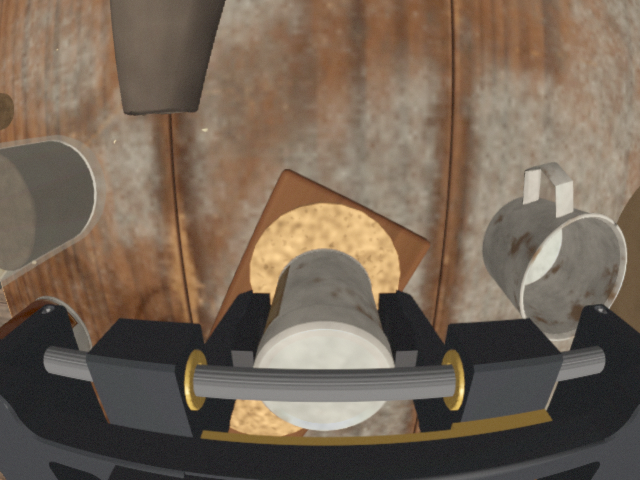

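```bash
python3 -m inch '[[0.8,[0,-0.1,0.6],0],[0.8,[0,-0.1,1.2],0],[0.8,[0,-0.1,1.3],0],[0.8,[0,-0.1,1.3],0],[0.8,[0,-0.1,1.3],0],[0.8,[0,-0.1,1.3],0]]' 15; python3 -c "
from h import *
shift([.5787,-.2095,.051])"
```

```text
clock: 8.6
tool_pos: [0.5785, -0.2091, 0.0504]
eef_rot: [0.707, 0.707, 0.0, -0.0]
contact_force: [-0.8, 0.1, 4.0]
opening: 0.542
clock 8.6 tcp [ 0.5785 -0.2091  0.0504] jaw az 0.02 tilt [-0.01  0.01] open 0.542 F [-0.8  0.1  4. ]
[0.5787, -0.2095, 0.051] -> cm [-0.04  0.02 -0.06]
```

```bash
python3 -m inch '[[0.3,[0,0,0],0],[0.1,[0,0,0],0],[0.1,[0,0,0],0],[0,[0,0,0],0],[0,[0,0,-3],0],[0,[0,0,-8],0],[0,[0,0,-13],0],[0,[0,0,-18],0],[0,[0,0,-23],0],[0,[0,-2,-26],0],[0,[-1.4,-5,-26],0],[0,[-2.8,-10,-26],0],[0,[-4.2,-15,-26],0],[0,[-5.6,-20.1,-26],0],[0,[-5.6,-20.1,-26],0],[0,[-5.6,-20.1,-26],0],[0,[-5.6,-20.1,-26],0]]' 15; python3 - <<'E'
from h import *
im=viewer.snapshot('wrist');cv2.imwrite('pics/w5.png',im[:,:,::-1])
shift([.3775,-.2655,.07])
for n in ['large_tin_mid','short_jar_mid','mat_a']: wfit(n,G[n])
E
```

```text
clock: 10.3
tool_pos: [0.3791, -0.2649, 0.3105]
eef_rot: [0.707, 0.708, 0.001, 0.001]
contact_force: [0.4, 0.7, 0.0]
opening: 0.999
clock 10.35 tcp [ 0.3794 -0.2648  0.3104] jaw az 0.15 tilt [ 0.08 -0.  ] open 0.999 F [ 0.8  0.1 -0.2]
[0.3775, -0.2655, 0.07] -> cm [-0.07 -0.23 24.04]
large_tin_mid 0.72 [ 0.3787 -0.2661] iou 0.946
large_tin_mid 0.71 [ 0.377 -0.266] iou 0.0
short_jar_mid 0.56 [ 0.4172 -0.1583] iou 0.888
mat_a 0.84 [ 0.5787 -0.2088] iou 0.447
mat_a 0.74 [ 0.4499 -0.4613] iou 0.943
mat_a 0.64 [ 0.4934 -0.3774] iou 0.904
mat_a 0.62 [ 0.5358 -0.2938] iou 0.955
```

View pics/w5.png

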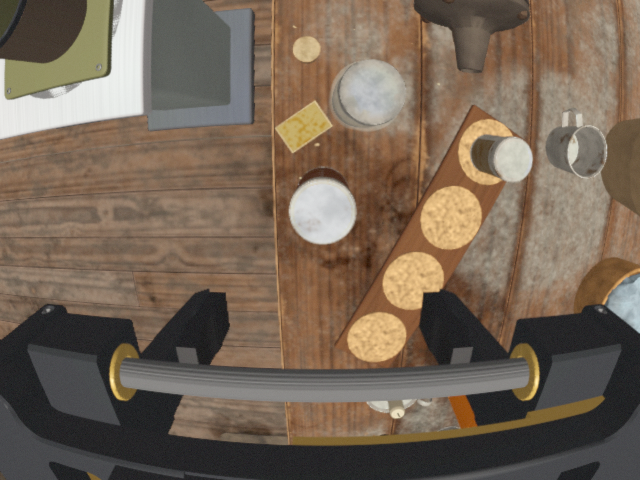

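```bash
python3 -m inch '[[0,[-0.1,-0.1,5],0],[0,[-0.1,-0.1,10],0],[0,[-0.1,-0.1,14],0],[0,[-0.1,-0.1,17],0],[0,[-0.1,-0.1,20],0],[0,[-0.1,-0.1,22.5],0],[0,[-0.1,-0.1,24],0],[0,[-0.1,-0.1,24.4],0],[0,[-0.1,-0.1,24.4],0],[0,[-0.1,-0.1,24.4],0],[0.2,[-0.1,-0.1,24.4],0],[0.5,[-0.1,-0.1,24.4],0],[0.7,[-0.1,-0.1,24.4],0],[0.7,[-0.1,-0.1,24.4],0],[0.7,[-0.1,-0.1,24.4],0],[0.7,[-0.1,-0.1,24.4],0]]' 25; python3 -c "
from h import *
shift([.5367,-.2938,.08])
im=viewer.snapshot('wrist');cv2.imwrite('pics/w6.png',im[:,:,::-1])"
```

```text
clock: 12.1
tool_pos: [0.377, -0.2664, 0.0668]
eef_rot: [0.707, 0.707, 0.0, 0.001]
contact_force: [1.6, -0.1, 5.2]
opening: 0.708
clock 12.1 tcp [ 0.377  -0.2664  0.0668] jaw az 0.02 tilt [ 0.07 -0.03] open 0.708 F [ 1.6 -0.1  5.2]
[0.5367, -0.2938, 0.08] -> cm [-2.75 15.97 -1.3 ]
```

View pics/w6.png

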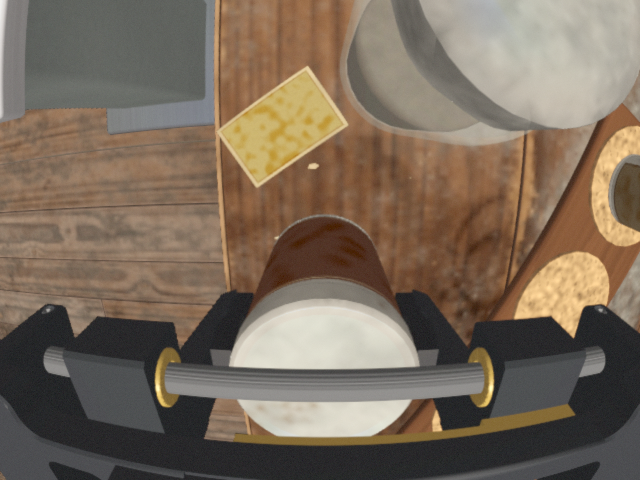

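```bash
python3 -m inch '[[0.7,[0,0,-2],0],[0.7,[0,0,-6],0],[0.7,[0,0,-11],0],[0.7,[0,0,-14],0],[0.7,[-0.8,4,-15],0],[0.7,[-1.6,8,-15],0],[0.7,[-2.2,12,-15],0],[0.7,[-2.75,15.9,-15],0],[0.7,[-2.75,15.9,-15],0],[0.7,[-2.75,15.9,-15],0],[0.7,[-2.75,15.9,-11],0],[0.7,[-2.75,15.9,-7],0],[0.7,[-2.75,15.9,-4.5],0],[0.7,[-2.75,15.9,-3],0],[0.7,[-2.75,15.9,-2.5],0],[0.7,[-2.75,15.9,-2.5],0],[0.7,[-2.75,15.9,-2.5],0]]' 25; python3 -c "
from h import *
shift([.5367,-.2938,.081])
im=viewer.snapshot('wrist');cv2.imwrite('pics/w7.png',im[:,:,::-1])"
```

```text
clock: 13.85
tool_pos: [0.5361, -0.2943, 0.0927]
eef_rot: [0.707, 0.707, 0.0, 0.001]
contact_force: [0.2, -0.7, -2.8]
opening: 0.71
clock 13.85 tcp [ 0.5361 -0.2943  0.0927] jaw az -0.0 tilt [ 0.1  -0.06] open 0.71 F [ 0.2 -0.7 -2.8]
[0.5367, -0.2938, 0.081] -> cm [0.05 0.06 1.17]
```

View pics/w7.png

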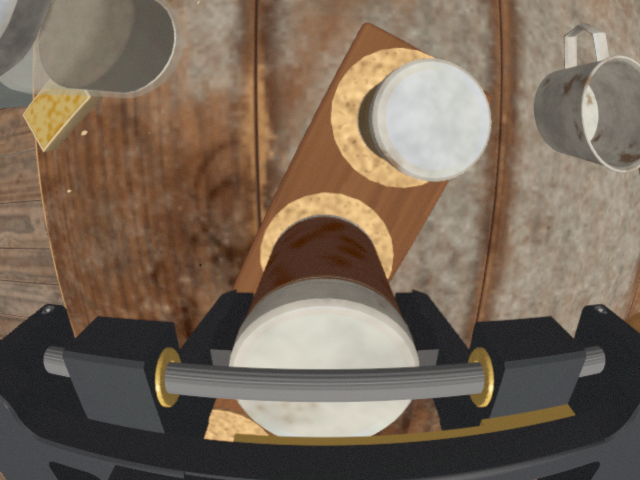

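Both tins look well centred over their mats. Next I'll lower this one, release it and go up.

```bash
python3 -m inch '[[0.7,[0,0,0.6],0],[0.7,[0,0,1.1],0],[0.7,[0,0,1.2],0],[0.7,[0,0,1.2],0],[0.7,[0,0,1.2],0],[0.3,[0,0,1.2],0],[0.1,[0,0,1.2],0],[0,[0,0,1.2],0],[0,[0,0,1.2],0],[0,[0,0,-3],0],[0,[0,0,-8],0],[0,[0,0,-13],0],[0,[0,0,-18],0],[0,[0,0,-23],0],[0,[0,0,-23],0]]' 25; python3 - <<'E'
from h import *
im=viewer.snapshot('wrist')
cv2.imwrite('pics/w8.png',im[:,:,::-1])
shift([.42,-.155,.3])
for n in ['short_jar_mid','mat_a']: wfit(n,G[n])
wfit('large_tin_mid',[(.5367,-.2938)])
E
```

```text
clock: 15.4
tool_pos: [0.5385, -0.2963, 0.3287]
eef_rot: [0.707, 0.707, 0.002, 0.007]
contact_force: [1.1, -0.4, 0.4]
opening: 0.997
clock 15.45 tcp [ 0.5371 -0.295   0.325 ] jaw az 0.01 tilt [ 0.41 -0.21] open 1.001 F [-0.  -0.7 -0.6]
[0.42, -0.155, 0.3] -> cm [ 14.01 -11.72   2.36]
short_jar_mid 0.95 [ 0.4144 -0.1528] iou 0.878
mat_a 0.9 [ 0.572  -0.2049] iou 0.476
mat_a 0.83 [ 0.5305 -0.2757] iou 0.174
mat_a 0.71 [ 0.4469 -0.4529] iou 0.95
mat_a 0.57 [ 0.4885 -0.3706] iou 0.924
large_tin_mid 0.75 [ 0.5286 -0.2896] iou 0.975
large_tin_mid 0.69 [ 0.5367 -0.2938] iou 0.0
```

View pics/w8.png

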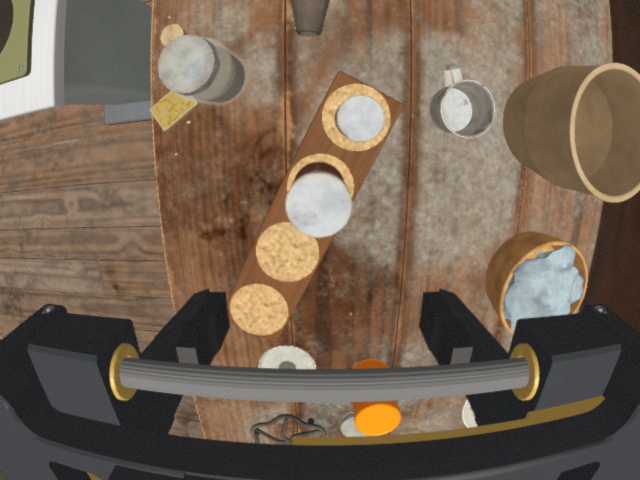

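```bash
python3 -m inch '[[0,[3.5,-3,0],0],[0,[7,-6,0],0],[0,[10.5,-9,0],0],[0,[14,-11.8,0],0],[0,[14,-11.8,0],0],[0,[14,-11.8,0],0],[0,[14,-11.8,0],0],[0,[14,-11.8,0],0]]' 25; python3 - <<'E'
from h import *
im=viewer.snapshot('wrist')
cv2.imwrite('pics/w9.png',im[:,:,::-1])
shift([.42,-.155,.13])
wfit('short_jar_mid',G['short_jar_mid']);wfit('mat_a',[(.494,-.380),(.4507,-.4645)]);wfit('large_tin_mid',[(.5367,-.2938)])
E
```

```text
clock: 16.4
tool_pos: [0.4182, -0.1547, 0.321]
eef_rot: [0.707, 0.707, -0.0, 0.0]
contact_force: [-0.0, 0.2, 0.2]
opening: 1.002
clock 16.45 tcp [ 0.4181 -0.1547  0.321 ] jaw az -0.06 tilt [-0.01 -0.03] open 1.0 F [-0.9  0.3  0.1]
[0.42, -0.155, 0.13] -> cm [-0.02  0.19 19.1 ]
short_jar_mid 0.71 [ 0.4187 -0.1548] iou 0.894
mat_a 0.96 [ 0.494 -0.38 ] iou 0.0
mat_a 0.78 [ 0.494 -0.38 ] iou 0.0
mat_a 0.52 [ 0.4535 -0.506 ] iou 0.201
large_tin_mid 0.8 [ 0.5379 -0.3   ] iou 0.553
large_tin_mid 0.54 [ 0.5367 -0.2938] iou 0.0
```

View pics/w9.png

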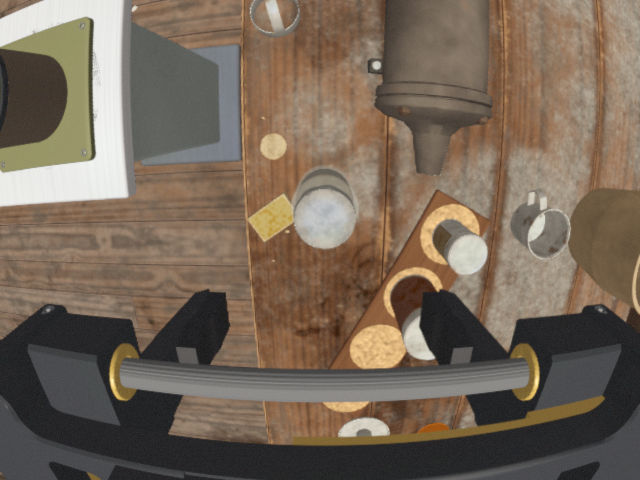

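```bash
python3 -m inch '[[0,[0,0.1,5],0],[0,[0,0.1,9],0],[0,[0,0.1,12.5],0],[0,[0,0.1,15],0],[0,[0,0.1,17],0],[0,[0,0.1,18.2],0],[0,[0,0.1,18.2],0],[0,[0,0.1,18.2],0],[0.2,[0,0.1,18.2],0],[0.5,[0,0.1,18.2],0],[0.7,[0,0.1,18.2],0],[0.7,[0,0.1,18.2],0],[0.7,[0,0.1,18.2],0],[0.7,[0,0.1,18.2],0],[0.7,[0,0.1,18.2],0]]' 35; python3 -c "
from h import *
shift([.4945,-.379,.15])
im=viewer.snapshot('wrist');cv2.imwrite('pics/w10.png',im[:,:,::-1])
im=viewer.snapshot('scene');cv2.imwrite('pics/s10.png',cv2.resize(im[150:400,180:500,::-1],None,fx=2,fy=2))"
```

```text
clock: 18.1
tool_pos: [0.4184, -0.1537, 0.1396]
eef_rot: [0.707, 0.707, 0.0, 0.0]
contact_force: [-0.9, 0.0, 5.9]
opening: 0.611
clock 18.1 tcp [ 0.4184 -0.1537  0.1396] jaw az 0.02 tilt [0.01 0.01] open 0.611 F [-0.9  0.   5.9]
[0.4945, -0.379, 0.15] -> cm [-22.53   7.6   -1.04]
```

View pics/w10.png

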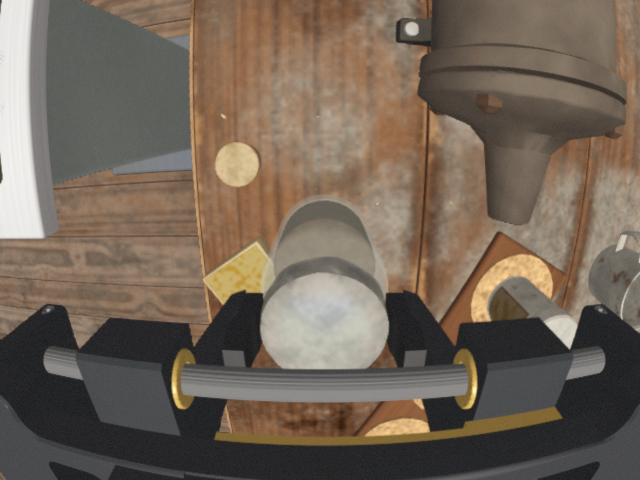

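View pics/s10.png

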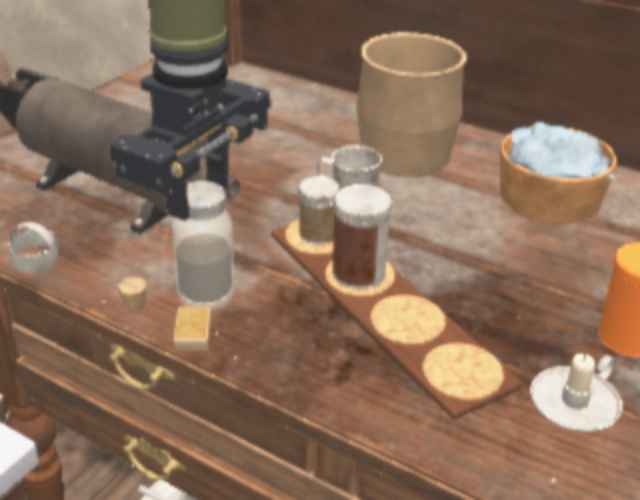

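```bash
python3 -m inch '[[0.7,[0,0,-2],0],[0.7,[0,0,-5],0],[0.7,[0,0,-9],0],[0.7,[0,0,-13],0],[0.7,[0,0,-15],0],[0.7,[-3.5,1.2,-15],0],[0.7,[-7.5,2.6,-15],0],[0.7,[-11.5,3.9,-15],0],[0.7,[-15.5,5.3,-15],0],[0.7,[-19,6.6,-15],0],[0.7,[-22.5,7.6,-15],0],[0.7,[-22.5,7.6,-15],0],[0.7,[-22.5,7.6,-15],0],[0.7,[-22.5,7.6,-11],0],[0.7,[-22.5,7.6,-7],0],[0.7,[-22.5,7.6,-4.5],0],[0.7,[-22.5,7.6,-3],0],[0.7,[-22.5,7.6,-2.5],0],[0.7,[-22.5,7.6,-2.5],0],[0.7,[-22.5,7.6,-2.5],0]]' 35; python3 -c "
from h import *
shift([.4945,-.379,.1536])
im=viewer.snapshot('wrist');cv2.imwrite('pics/w11.png',im[:,:,::-1])"
```

```text
clock: 20.2
tool_pos: [0.4951, -0.3785, 0.1652]
eef_rot: [0.707, 0.707, 0.0, 0.001]
contact_force: [0.2, -0.4, -5.3]
opening: 0.615
clock 20.2 tcp [ 0.4951 -0.3785  0.1652] jaw az 0.05 tilt [ 0.06 -0.02] open 0.615 F [ 0.2 -0.4 -5.3]
[0.4945, -0.379, 0.1536] -> cm [-0.05 -0.06  1.16]
```

View pics/w11.png

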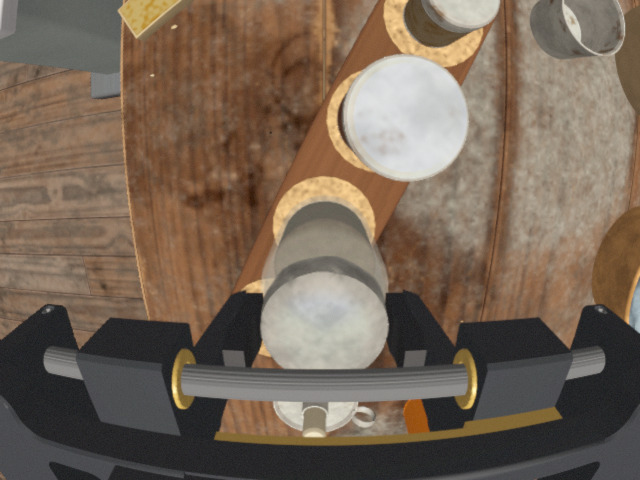

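```bash
python3 -c "
from h import *
p=np.array(r.get_state()['tool_pos'])
for dz in (.0034,):
  for dy in (-.01,-.005,0,.005,.01): print(dy,proj(p+[[0,dy,dz]],'wrist'))
viewer.snapshot('wrist');wfit('short_jar_mid',[p[:2]])
PROF['short_jar_mid']=[(z+.0256-.014+.014,q) for z,q in PROF['short_jar_mid']]
wfit('short_jar_mid',[p[:2]]);wfit('mat_a',[(.494,-.380)])
"
```

```text
-0.01 [[323.65889838 351.22626861]]
-0.005 [[323.65094179 341.34307381]]
0 [[323.64289183 331.0987285 ]]
0.005 [[323.63476573 320.4895009 ]]
0.01 [[323.62658321 309.51376643]]
short_jar_mid 0.69 [ 0.4955 -0.3902] iou 0.901
short_jar_mid 0.69 [ 0.4954 -0.3775] iou 0.848
mat_a 0.78 [ 0.494 -0.38 ] iou 0.0
mat_a 0.67 [ 0.494 -0.38 ] iou 0.0
mat_a 0.64 [ 0.494 -0.38 ] iou 0.0
mat_a 0.62 [ 0.4947 -0.378 ] iou 0.256
```

```bash
python3 -m inch '[[0.7,[-0.3,0,0.3],0],[0.7,[-0.3,0,0.7],0],[0.7,[-0.3,0,1.1],0],[0.7,[-0.3,0,1.2],0],[0.7,[-0.3,0,1.2],0],[0.7,[-0.3,0,1.2],0],[0.4,[-0.3,0,1.2],0],[0.2,[-0.3,0,1.2],0],[0,[-0.3,0,1.2],0],[0,[-0.3,0,1.2],0],[0,[-0.3,0,-3],0],[0,[-0.3,0,-8],0],[0,[-0.3,0,-13],0],[0,[-0.3,0,-18],0],[0,[-0.3,0,-19],0],[0,[-0.3,0,-19],0],[0,[-0.3,0,-19],0]]' 35; python3 - <<'E'
from h import *
im=viewer.snapshot('wrist')
cv2.imwrite('pics/w12.png',im[:,:,::-1])
shift([.39,.0,.36],[.379,.223,.36])
wfit('short_jar_mid',[(.4945,-.379)])
E
```

```text
clock: 22.15
tool_pos: [0.494, -0.381, 0.3527]
eef_rot: [0.707, 0.707, -0.0, -0.001]
contact_force: [1.0, 0.4, -0.2]
opening: 0.999
clock 22.2 tcp [ 0.4939 -0.3808  0.352 ] jaw az 0.02 tilt [-0.19  0.16] open 1.0 F [-0.4  0.5 -0.2]
[0.39, 0.0, 0.36] -> cm [ 38.09 -10.37  -0.66]
[0.379, 0.223, 0.36] -> cm [ 60.39 -11.46  -0.59]
short_jar_mid 0.81 [ 0.494  -0.3864] iou 0.956
```

View pics/w12.png

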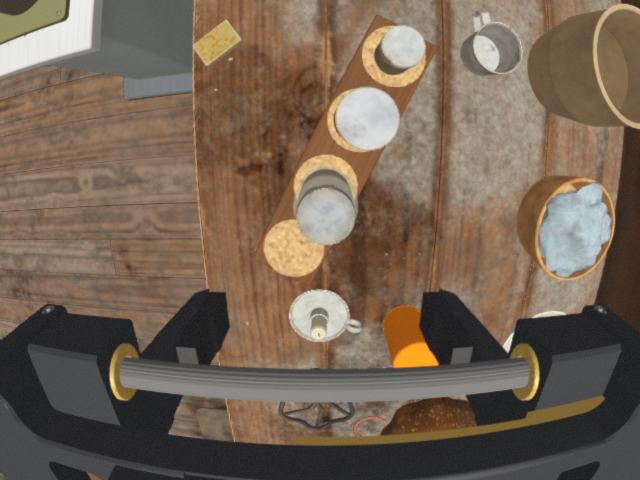

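```bash
python3 -m inch '[[0,[5,-1,-1],0],[0,[10,-2,-2],0],[0,[15,-3,-2],0],[0,[20,-4,-2],0],[0,[25,-5,-2],0],[0,[30,-5.5,-2],0],[0,[35,-6,-2],0],[0,[40,-6,-2],0],[0,[45,-7,-2],0],[0,[50,-9,-2],0],[0,[55,-10.5,-2],0],[0,[60.4,-11.5,-2],0],[0,[60.4,-11.5,-2],0],[0,[60.4,-11.5,-2],0],[0,[60.4,-11.5,-2],0],[0,[60.4,-11.5,-2],0],[0,[60.4,-11.5,-2],0],[0,[60.4,-11.5,-2],0]]' 35; python3 - <<'E'
from h import *
im=viewer.snapshot('wrist')
cv2.imwrite('pics/w13.png',im[:,:,::-1])
shift([.379,.223,.17])
for o in viewer.outline_of('wrist','tall_jar_mid')[:3]: print(o['p'],o['bbox'])
wfit('tall_jar_mid',G['tall_jar_mid'])
E
```

```text
clock: 24.05
tool_pos: [0.3797, 0.2212, 0.3744]
eef_rot: [0.708, 0.706, -0.0, 0.0]
contact_force: [0.9, 0.2, -0.3]
opening: 0.998
clock 24.1 tcp [0.3797 0.2214 0.3744] jaw az -0.09 tilt [ 0. -0.] open 0.996 F [-0.7 -0.5  0.4]
[0.379, 0.223, 0.17] -> cm [ 0.16 -0.07 20.44]
0.94 [296.1, 151.6, 59.9, 80.0]
tall_jar_mid 0.94 [0.3823 0.2332] iou 0.91
```

View pics/w13.png

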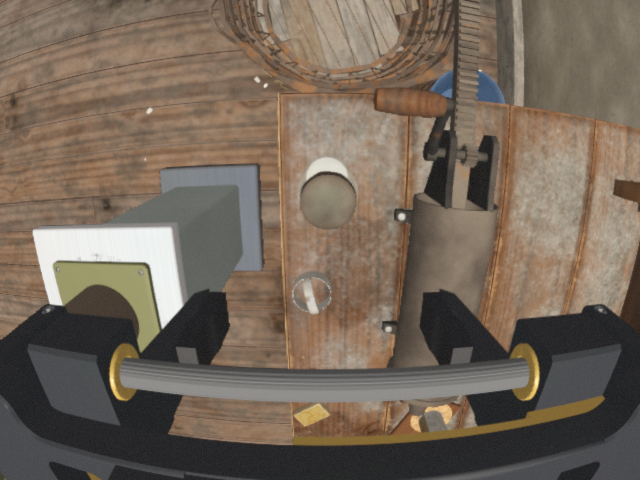

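```bash
cat >> h.py <<'E'
def wray(u,v,z):
    c=viewer.camera_params('wrist');p=c['world_to_cam'];K=c['intrinsics'];o=-p[:3,:3].T@p[:3,3]
    a=np.array([u-K[0,2],v-K[1,2]]);t=np.hypot(*a);th=t/K[0,0];a=a/t
    d=p[:3,:3].T@np.array([np.sin(th)*a[0],-np.sin(th)*a[1],-np.cos(th)]);return (o+d*(z-o[2])/d[2]).round(4)
E
python3 - <<'E'
from h import *
print(wray(328,201,.173), wray(300,201,.173),wray(356,201,.173),wray(328,172,.173),wray(328,229,.173))
print('base edge far',wray(328,157,0))
print('stuffer left edge',wray(413,210,.1),wray(413,210,.15),'top lug',wray(400,214,.1))
print('handle',wray(377,100,.1),wray(377,100,.2), 'scene/top handle', ray(113,265,.1,'top'),ray(113,265,.2,'top'))
E
```

```text
[0.3833 0.2319 0.173 ] [0.3577 0.2319 0.173 ] [0.409  0.2319 0.173 ] [0.3833 0.2586 0.173 ] [0.3834 0.2052 0.173 ]
base edge far [0.3851 0.2569 0.    ]
stuffer left edge [0.4814 0.2068 0.1   ] [0.4689 0.2185 0.15  ] top lug [0.4663 0.2019 0.1   ]
handle [0.4369 0.3291 0.1   ] [0.4228 0.3224 0.2   ] scene/top handle [0.47877527 0.36275338 0.1       ] [0.46351936 0.31659129 0.2       ]
```

```bash
python3 - <<'E'
from h import *
im=viewer.snapshot('top');cv2.imwrite('pics/t13.png',cv2.resize(im[260:340,100:220,::-1],None,fx=5,fy=5,interpolation=cv2.INTER_CUBIC))
im=viewer.snapshot('scene');cv2.imwrite('pics/s13.png',cv2.resize(im[160:280,90:230,::-1],None,fx=5,fy=5,interpolation=cv2.INTER_CUBIC))
E
```

```text
(no output)
```

View pics/t13.png

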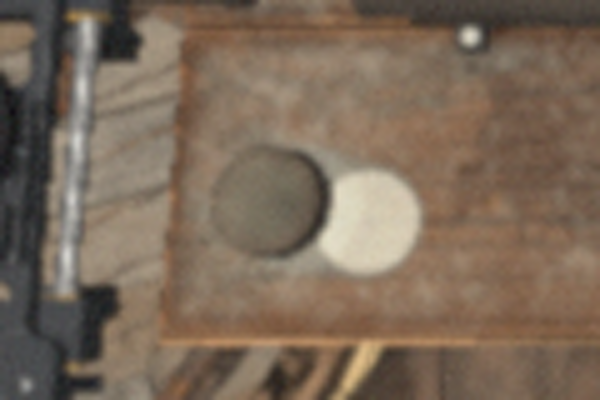

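View pics/s13.png

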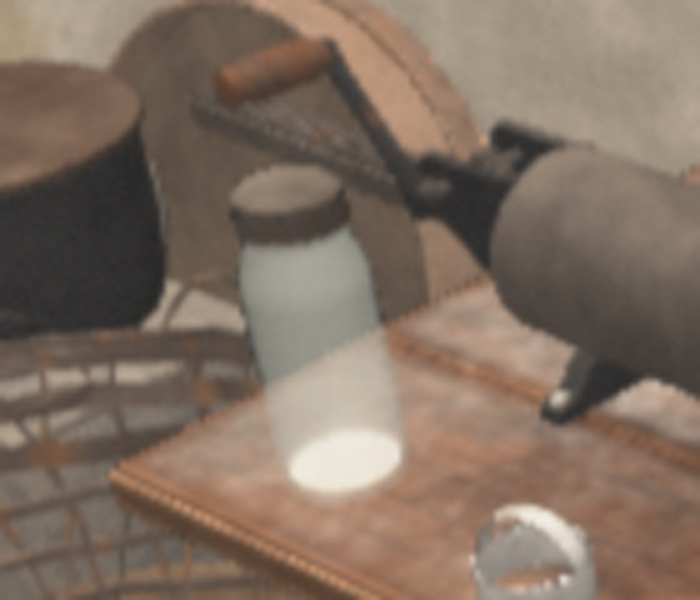

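```bash
python3 - <<'E'
from h import *
print(ray(153.6,300,.173,'top'),ray(174,304.4,.003,'top'),ray(147.6,198,.173,'scene'),ray(159.2,252,.003,'scene'))
shift([.3815,.229,.17])
E
```

```text
[0.38195201 0.22415113 0.173     ] [0.38198571 0.22847979 0.003     ] [0.37440937 0.21214933 0.173     ] [0.38741104 0.23284791 0.003     ]
clock 24.3 tcp [0.3794 0.2221 0.3745] jaw az -0.0 tilt [0.01 0.01] open 0.997 F [-0.   0.1  0.4]
[0.3815, 0.229, 0.17] -> cm [ 0.69  0.2  20.45]
```

```bash
python3 -m inch '[[0,[0.65,0.25,5],0],[0,[0.65,0.25,9],0],[0,[0.65,0.25,12],0],[0,[0.65,0.25,14],0],[0,[0.65,0.25,14.5],0],[0,[0.65,0.25,14.5],0],[0,[0.65,0.25,14.5],0]]' 35; python3 - <<'E'
from h import *
im=viewer.snapshot('wrist')
cv2.imwrite('pics/w14.png',im[:,:,::-1])
im=viewer.snapshot('scene');cv2.imwrite('pics/s14.png',cv2.resize(im[80:280,60:300,::-1],None,fx=3,fy=3))
shift([.382,.2285,.1696])
p=r.get_state()['tool_pos']
for dy in (-.005,0,.005): print(proj(np.array([[p[0],p[1]+dy,.173]]),'wrist'))
E
```

```text
clock: 25.0
tool_pos: [0.3826, 0.2291, 0.2303]
eef_rot: [0.707, 0.707, 0.001, 0.0]
contact_force: [0.2, 0.2, -0.6]
opening: 0.998
clock 25.1 tcp [0.3826 0.2292 0.2305] jaw az 0.02 tilt [0.12 0.09] open 1.002 F [-0.3  0.3  0.6]
[0.382, 0.2285, 0.1696] -> cm [-0.08 -0.07  6.09]
[[323.52731236 281.09352807]]
[[323.51780594 272.83676519]]
[[323.50828238 264.42262587]]
```

View pics/w14.png

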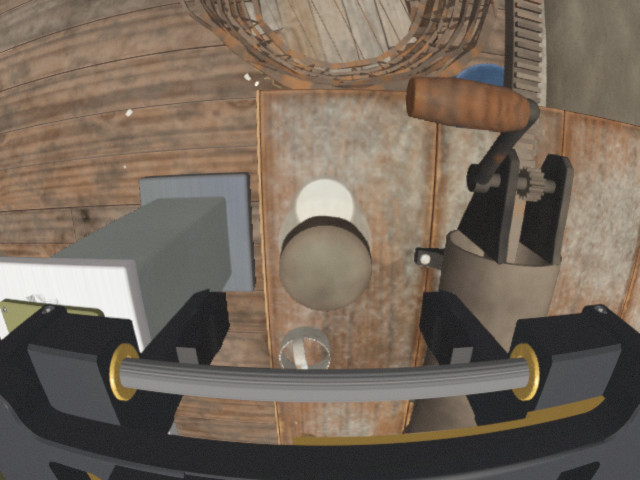

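View pics/s14.png

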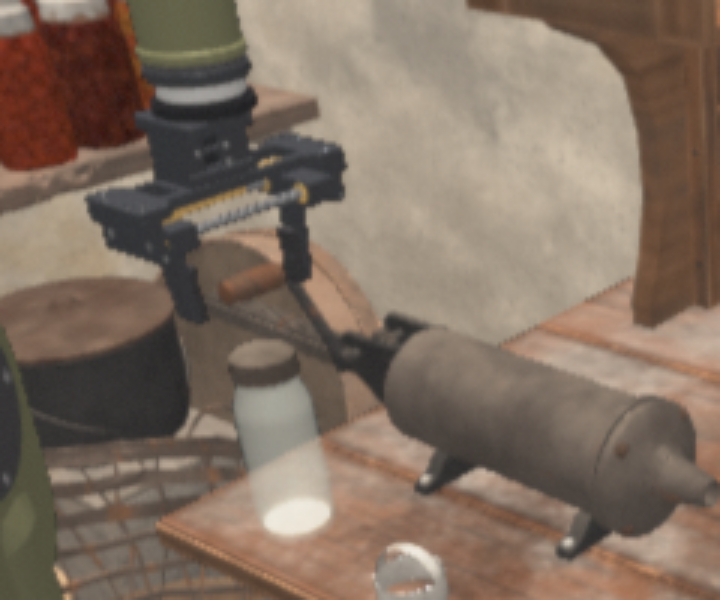

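```bash
python3 -m inch '[[0,[0.2,0.1,2],0],[0,[0.2,0.1,4],0],[0,[0.2,0.1,5.4],0],[0,[0.2,0.1,5.9],0],[0,[0.2,0.1,5.9],0],[0,[0.2,0.1,5.9],0],[0.2,[0.2,0.1,5.9],0],[0.5,[0.2,0.1,5.9],0],[0.7,[0.2,0.1,5.9],0],[0.7,[0.2,0.1,5.9],0],[0.7,[0.2,0.1,5.9],0],[0.7,[0.2,0.1,5.9],0]]' 35; python3 - <<'E'
from h import *
im=viewer.snapshot('wrist')
cv2.imwrite('pics/w15.png',im[:,:,::-1])
shift([.43,0,.37],[.4515,-.4635,.1836])
p=r.get_state()['tool_pos']
for dy in (-.005,0,.005): print(proj(np.array([[p[0],p[1]+dy,.173]]),'wrist'))
E
```

```text
clock: 26.3
tool_pos: [0.3832, 0.2308, 0.1705]
eef_rot: [0.707, 0.707, 0.0, 0.0]
contact_force: [1.3, -0.1, 1.9]
opening: 0.587
clock 26.35 tcp [0.3832 0.2309 0.1705] jaw az 0.01 tilt [0.03 0.02] open 0.589 F [ 0.  -1.5  2. ]
[0.43, 0, 0.37] -> cm [-23.08   4.69 -19.95]
[0.4515, -0.4635, 0.1836] -> cm [-69.44   6.82  -1.33]
[[323.66251163 340.190771  ]]
[[323.64832542 329.96762349]]
[[323.63387484 319.38480235]]
```

View pics/w15.png

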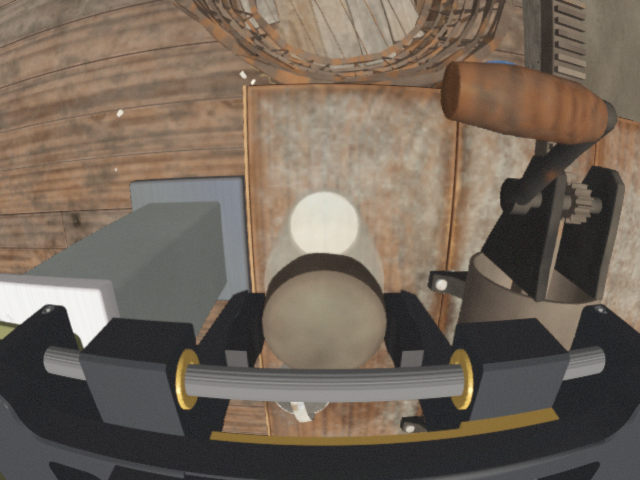

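```bash
python3 -m inch '[[0.7,[0,0,-2],0],[0.7,[0,0,-5],0],[0.7,[0,0,-9],0],[0.7,[0,0,-13],0],[0.7,[0,0,-17],0],[0.7,[0,0,-21],0],[0.7,[-4,1,-22],0],[0.7,[-8,2,-22],0],[0.7,[-12,3,-22],0],[0.7,[-16,3.8,-22],0],[0.7,[-20,4.2,-22],0],[0.7,[-24,4.7,-22],0],[0.7,[-28,4.7,-22],0],[0.7,[-32,4.8,-22],0],[0.7,[-36,5,-22],0],[0.7,[-40,5.2,-22],0],[0.7,[-44,5.5,-22],0],[0.7,[-47,5.6,-22],0],[0.7,[-47,5.6,-22],0],[0.7,[-47,5.6,-22],0]]' 35; python3 - <<'E'
from h import *
im=viewer.snapshot('wrist')
cv2.imwrite('pics/w16.png',im[:,:,::-1])
shift([.4515,-.4665,.3],[.4515,-.4665,.1845])
E
```

```text
clock: 28.35
tool_pos: [0.4381, -0.239, 0.3894]
eef_rot: [0.708, 0.707, -0.0, -0.002]
contact_force: [-1.0, 2.4, -4.3]
opening: 0.59
clock 28.4 tcp [ 0.4385 -0.2377  0.3895] jaw az 0.05 tilt [-0.13  0.15] open 0.59 F [-0.1 -0.4 -2.8]
[0.4515, -0.4665, 0.3] -> cm [-22.9    1.3    8.88]
[0.4515, -0.4665, 0.1845] -> cm [-22.93   1.33  20.43]
```

View pics/w16.png

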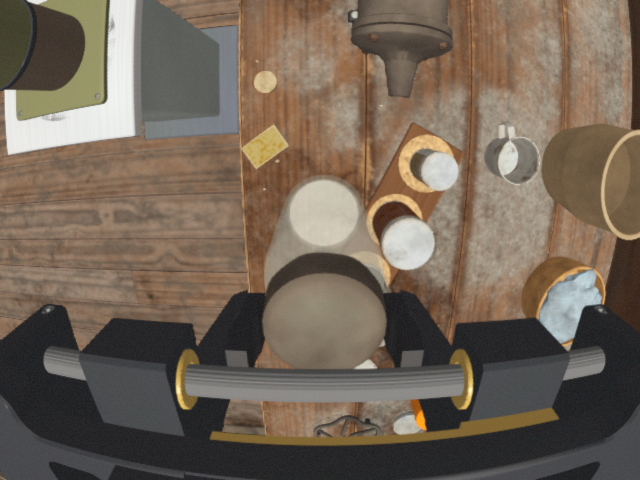

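```bash
python3 -m inch '[[0.7,[-4,0.3,0],0],[0.7,[-8,0.5,0],0],[0.7,[-12,0.8,0],0],[0.7,[-16,1,0],0],[0.7,[-20,1.2,0],0],[0.7,[-22.9,1.3,0],0],[0.7,[-22.9,1.3,0],0],[0.7,[-22.9,1.3,0],0],[0.7,[-22.9,1.3,4],0],[0.7,[-22.9,1.3,8],0],[0.7,[-22.9,1.3,12],0],[0.7,[-22.9,1.3,15],0],[0.7,[-22.9,1.3,17.5],0],[0.7,[-22.9,1.3,18.7],0],[0.7,[-22.9,1.3,19],0],[0.7,[-22.9,1.3,19],0],[0.7,[-22.9,1.3,19],0]]' 35; python3 - <<'E'
from h import *
shift([.4515,-.4665,.1845])
im=viewer.snapshot('wrist')
cv2.imwrite('pics/w17.png',im[:,:,::-1])
im=viewer.snapshot('scene')
cv2.imwrite('pics/s17.png',cv2.resize(im[160:400,280:540,::-1],None,fx=2.3,fy=2.3))
E
```

```text
clock: 30.1
tool_pos: [0.4529, -0.4686, 0.202]
eef_rot: [0.707, 0.707, 0.0, 0.001]
contact_force: [-0.0, -1.1, -3.1]
opening: 0.592
clock 30.1 tcp [ 0.4529 -0.4686  0.202 ] jaw az 0.04 tilt [ 0.12 -0.1 ] open 0.592 F [-0.  -1.1 -3.1]
[0.4515, -0.4665, 0.1845] -> cm [ 0.22 -0.15  1.75]
```

View pics/w17.png

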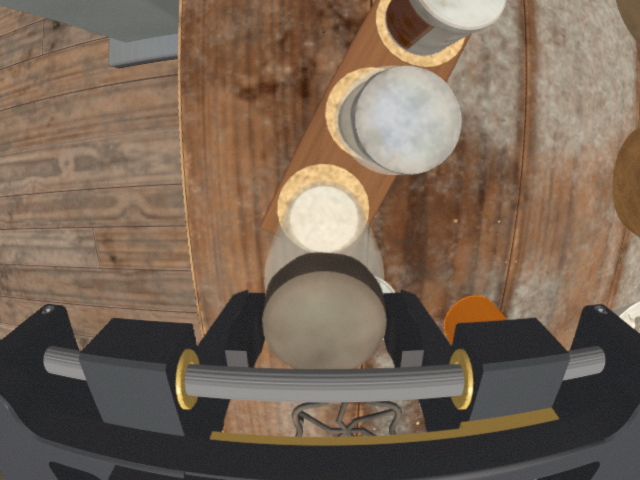

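View pics/s17.png

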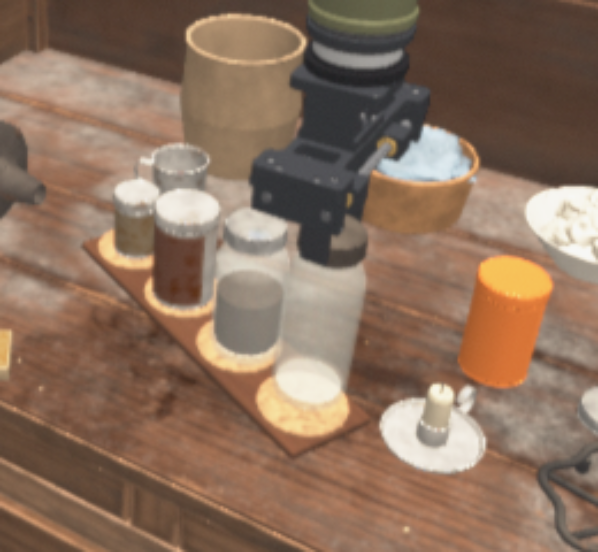

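```bash
python3 -m inch '[[0.7,[0.15,-0.1,0.5],0],[0.7,[0.15,-0.1,1],0],[0.7,[0.15,-0.1,1.5],0],[0.7,[0.15,-0.1,1.7],0],[0.7,[0.15,-0.1,1.7],0],[0.7,[0.15,-0.1,1.7],0],[0.7,[0.15,-0.1,1.7],0]]' 35; python3 - <<'E'
from h import *
shift([.4515,-.4665,.1845])
im=viewer.snapshot('wrist')
cv2.imwrite('pics/w18.png',im[:,:,::-1])
E
```

```text
clock: 30.9
tool_pos: [0.4512, -0.4678, 0.1853]
eef_rot: [0.707, 0.707, -0.0, 0.001]
contact_force: [-2.4, 1.2, 9.7]
opening: 0.589
clock 30.9 tcp [ 0.4512 -0.4678  0.1853] jaw az -0.01 tilt [ 0.09 -0.13] open 0.589 F [-2.4  1.2  9.7]
[0.4515, -0.4665, 0.1845] -> cm [0.13 0.03 0.08]
```

View pics/w18.png

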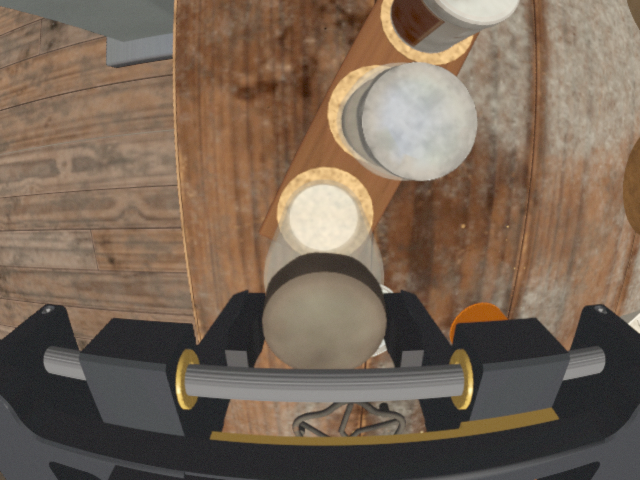

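```bash
python3 -m inch '[[0.5,[0,0,0],0],[0.3,[0,0,0],0],[0.1,[0,0,0],0],[0,[0,0,0],0],[0,[0,0,0],0],[0,[0,0,-3],0],[0,[0,0,-8],0],[0,[0,0,-13],0],[0,[0,0,-16],0],[0,[-4,0,-18],0],[0,[-8,0,-18],0],[0,[-10,0,-18],0],[0,[-10,0,-18],0],[0,[-10,0,-18],0],[0,[-10,0,-18],0]]' 35; python3 - <<'E'
from h import *
shift()
D=dict(small_tin_mid=(.5787,-.2095),large_tin_mid=(.5367,-.2938),short_jar_mid=(.4945,-.379),tall_jar_mid=(.4515,-.4635))
for k in PROF: PROF[k]=[(z+.014,q) for z,q in PROF[k]]
for c in ['wrist','top','scene']:
    im=viewer.snapshot(c);cv2.imwrite(f'pics/{c}20.png',im[:,:,::-1]);print(c)
    for n in D: wfit(n,[D[n]],c)
    if c!='wrist': 
        wfit('mat_a',G['mat_a'],c)
E
```

```text
clock: 32.45
tool_pos: [0.4519, -0.5652, 0.3632]
eef_rot: [0.706, 0.708, 0.001, -0.0]
contact_force: [-0.2, 0.3, -0.1]
opening: 0.997
clock 32.45 tcp [ 0.4519 -0.5652  0.3632] jaw az 0.1 tilt [0.02 0.09] open 0.997 F [-0.2  0.3 -0.1]
wrist
large_tin_mid 0.64 [ 0.5367 -0.2938] iou 0.0
large_tin_mid 0.58 [ 0.5488 -0.2872] iou 0.602
short_jar_mid 0.76 [ 0.4956 -0.3839] iou 0.919
tall_jar_mid 0.68 [ 0.45   -0.4665] iou 0.866
top
small_tin_mid 0.85 [ 0.5767 -0.211 ] iou 0.952
small_tin_mid 0.45 [ 0.5787 -0.2095] iou 0.0
large_tin_mid 0.89 [ 0.5367 -0.2938] iou 0.0
large_tin_mid 0.82 [ 0.5339 -0.2944] iou 0.905
short_jar_mid 0.79 [ 0.4928 -0.3854] iou 0.916
tall_jar_mid 0.74 [ 0.4495 -0.4609] iou 0.881
mat_a 0.65 [ 0.5341 -0.2939] iou 0.184
mat_a 0.62 [ 0.5799 -0.21  ] iou 0.471
mat_a 0.47 [ 0.4913 -0.371 ] iou 0.232
mat_a 0.41 [ 0.451  -0.4639] iou 0.135
scene
small_tin_mid 0.57 [ 0.581  -0.2105] iou 0.856
large_tin_mid 0.95 [ 0.5367 -0.2938] iou 0.0
large_tin_mid 0.72 [ 0.5403 -0.2924] iou 0.881
short_jar_mid 0.72 [ 0.4995 -0.3811] iou 0.836
short_jar_mid 0.58 [ 0.4945 -0.379 ] iou 0.0
tall_jar_mid 0.62 [ 0.4568 -0.4625] iou 0.893
mat_a 0.74 [ 0.5708 -0.2072] iou 0.41
mat_a 0.63 [ 0.4468 -0.466 ] iou 0.345
mat_a 0.49 [ 0.531  -0.2974] iou 0.183
mat_a 0.44 [ 0.4783 -0.3761] iou 0.249
```

View pics/wrist20.png

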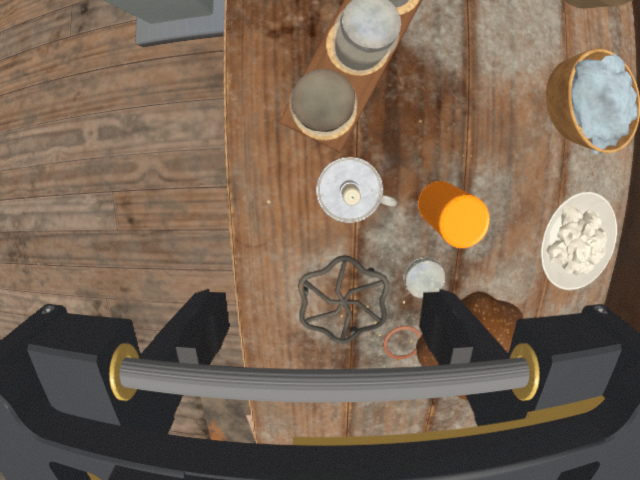

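View pics/scene20.png

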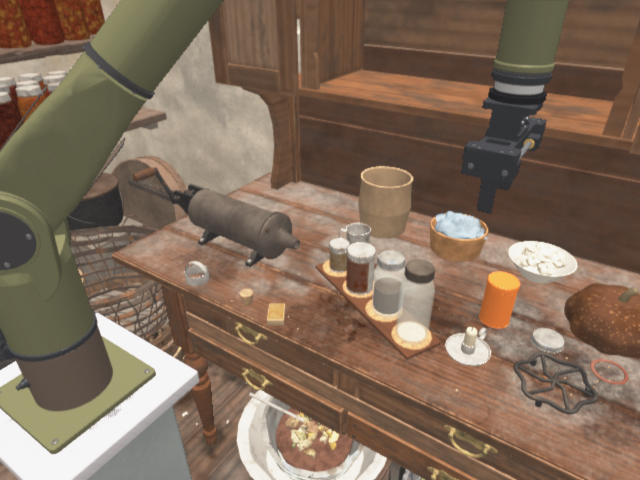

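All four stand upright, tall to short from the candle end. The fits put each within about 6 mm of its mat's centre. The candle holder (468,347) and cup (357,237) appear where they were, so I'm handing in.

```bash
python3 -c "
from h import *
print(r.finish_job())"
```

```text
the job is handed in; nothing more can be done
None
```

The two tins and two jars stand on the four cork mats in height order. From the candle holder's end they run tall jar, short jar, large tin, small tin. I handed the job in at about 32.6 s; no verdict is reported.

**Method:** I gripped the tins round the body and the jars by the lid, and placed the shortest first.

**Final checks:**
- **Position:** outline fits put each item about 2–6 mm from its mat's centre, against the 15 mm limit. The short jar was the worst, at roughly 5–6 mm.
- **Upright and clear:** all four looked upright. The gripper was open and well clear at hand-in.
- **Candle holder and cup:** both looked unmoved in the scene picture. I did not re-measure them.

**Checks that failed or disagreed:**
- The cameras differed by up to about 7 mm on the jars.
- The last mat outlines were mostly hidden by the items, so their fits were poor. I judged the placements against the earlier mat measurements.
- One last wrist-camera fit of the large tin, cut off at the picture edge, was about 14 mm off. The other two cameras put it within about 4 mm.

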